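Hang the tall serving pail on the drying stand

ROBOT

A 6-joint arm with a two-finger parallel gripper is mounted at the origin on a cart in front of the work surface, level with it; the furniture and walls round the work are solid. World frame = base frame: x ahead of the robot, y to its left, z up, the work surface at z = 0. Lengths are in mm, angles in rad, forces in N, time in s.
With the tool pointing down it reaches from about 225 to 875 mm from the base axis. Payload 3.4 kg.
Tool frame: the origin (TCP) lies at the very end of the fingers, on their centre line; the grasp point (between the pads) lies 19 mm behind it; z points along the fingers, y is the line along which they close (so a half turn about z gives the same grasp; the last joint's range is limited). The gripper opens to 85 mm and grips with 20 to 120 N. Pads are 22 mm wide; open, the fingers measure 114 mm over their backs; the gripper's body (76 mm by 85 mm) begins 54 mm behind the grasp point. The pads swing forward as they close: fully open they stand 13 mm farther back than shut.
Start: joints at [-1.354, 0.276, 1.505, -0, 1.361, -0.121], TCP at [190.562, -542.539, 231.328] pointing down, gripper open.
Joint ranges: [-2.89, 2.89], [-0.75, 2.08], [0.22, 2.7], [-1.18, 4.32], [0.11, 2.71], [-2.7, 2.7]. Speed limits (rad/s): [2.57, 2.57, 3.14, 3.14, 3.14, 3.14].

INTERFACE

Orientations are given as a unit quaternion [w, x, y, z].
In Python, from bench import arm gives the robot as it stands.
- The arm moves only by the tool play_rows, never from a script. Its argument "commands" is a list of rows, each a list of 7 numbers: the turn, a rotation vector about the tool's x, y, z in rad, then the shift along the tool's x, y, z in cm, then the closure, from 0 (fully open) to 1 (shut). A call has exactly 10 rows; each row shifts and turns the commanded pose from where the row before left it, along the tool's axes as they then stand; what a row does not reach is not made up. A row lasts 1/10 s, in which the tool goes at most 50 mm and 8.59 degrees, less where a joint would pass 70% of its speed; a pose out of reach is approached as far as the arm can. A call is refused whole if a number of a shift passes 5 or a number of a turn 0.15, either way. A call with a gripper value outside its range is refused whole. The fingers move at their own pace and stop on an object; "squeeze" is the grip in N (left out, the last holds). Time passes only in rows, so rows that do not move let the fingers close, or fill a call up. It gives the time, the measured TCP pose, the force, the opening and the grip force at its end, in the units of the state.
- arm.state(): the state, without advancing time (a new reading comes with each control period).
- arm.capture(name): name is "side" or "top"; returns the picture (480x640x3 uint8, blue, green, red); there is no depth.
- arm.camera_model(name): a dict with "intrinsics" (3x3 intrinsics, pixels), "k1" (the pictures are not rectified: a ray, as slopes to the right and down, at radius r is drawn at 1 + k1 r^2 times it, then the intrinsics apply), "R" (3x3) and "t" (3): a world point X has camera coordinates R X + t. Camera axes: x right, y down, z forward; pixel columns grow to the right and rows downward; lengths in mm; the calibration is good to about 2 mm. A picture is of the moment at which its call begins. camera_model takes no time and is no camera call.
- arm.finish_job(): hands the job in; it is judged then, once.
The state is a dict: "time": time; "q": joint angles; "joint_velocities": joint speeds; "effort": joint torques, N m; "tcp_pos": TCP position; "eef_rot": TCP orientation; "ft_force": force on the tool from outside, world axes, zero at the start; "wrist_torque": the same for the moment, N m; "gripper_width": finger opening in mm; "grasp_force": force on a finger pad.
Only numpy, scipy, OpenCV 4.12 (cv2) and the standard library are available. Lean on these libraries where they do the work, as an engineer would, in place of code of your own. Each camera call takes 0.05 s, during which the arm holds its last target. There are 200 camera calls.

TASK

Two small steel serving pails have just been washed. Hang the taller one by its arched handle on the two-pronged fork of the drying stand, so that its bar lies across both prongs and it hangs level, clear of the worktop. Leave the low pail standing where it is.

Things in the scene. Friction and masses are not known exactly. Their poses are not given: they have to be found in the camera images.
- tall_pail: the taller of two round steel pails, loose, about 0.2 kg: 72 mm across at the foot, 88 mm at the rim, rim 80 mm high. A rigid arched steel handle (it does not swing) stands over it: legs at y = +-48 mm, 8 mm thick, and a level top bar along the pail's y axis. Origin: centre of the underside; z up.
- tall_pail_grip (a point): centre of the round wooden grip (16 mm thick, 28 mm long along y) on the middle of the tall pail's bar, 150 mm above its underside; axes as the pail's. The bar is 8 mm thick and straight for 42 mm either side of here; 66 mm are free between bar and rim. Pinch it here from above, fingers closing along x; the two ends are alike.
- low_pail: the lower pail, of the same make and width, loose: rim 35 mm high, bar axis 105 mm above its underside, same wooden grip. Origin: centre of the underside. To be left alone.
- drying_stand: fixed stand: wooden foot 16 mm high (x -50 to +100 mm, 120 mm wide) and two bent steel rods, 8 mm thick, at y = +-30 mm: posts at x = +75 mm, their tops bent over into two parallel prongs that point to -x, up to 249 mm high, 52 mm free between them (room for the fingers). Origin: on the worktop, under the fork seat; x from the prong tips to the posts, y across the prongs, z up.
- fork_seat (a point): where the middle of the bar's axis lies when hung, 235 mm above the worktop; axes as the stand's. The prongs' tops lie 4 mm below it, level for 18 mm either way; their tips, 38 mm before it (-x), rise 14 mm above it; behind they rise 13 mm above it. Enter from -x with the bar's axis 20 to 55 mm above it (bar over the tips, rim under the prongs), then lower and let go.

How it is judged:
By the outcome, as a careful person would: the job done as asked, in the order asked, and still so for the second after the job is handed in, with the robot touching nothing.
It also fails if it takes over 35 s, if anything falls off the work surface, if the arm or the gripper's body presses on something with over 40 N, if the wrist force passes 120 N, or if a joint passes its speed limit or range.

## Working session

There is one attempt and no reset: what is moved stays moved. The work goes in short steps, Python scripts to look and compute and a tool call to move; the robot and the scene stay as the last step left them, time stands still between calls to the robot, and variables do not carry over. Pictures are saved under pics/ and viewed, at most 10 in all, crops included, and the job is handed in when it is done.

Besides the shell and the picture viewer there is one more tool, called as name(argument=value, ...), one argument or row to a line, values as JSON. play_rows: Moves the arm, as the interface text tells. Its arguments: {"type":"object","properties":{"commands":{"type":"array"},"squeeze":{"type":"number"}},"required":["commands"]}

```bash
mkdir -p pics; python3 - <<'E'
from bench import arm
import cv2
for n in("side","top"):
    cv2.imwrite(f"pics/{n}0.png",arm.capture(n)); m=arm.camera_model(n); print(n,m)
print(arm.state())
E
```

```text
side {'intrinsics': array([[600.05153442,   0.        , 319.61425926],
       [  0.        , 600.05153442, 238.97434953],
       [  0.        ,   0.        ,   1.        ]]), 'k1': -0.15756243086667704, 'R': array([[ 9.91678033e-01, -1.28741642e-01, -5.18887754e-04],
       [-8.29382465e-02, -6.35768159e-01, -7.67411294e-01],
       [ 9.84678979e-02,  7.61067958e-01, -6.41154924e-01]]), 't': array([-507.77723511,  136.25658215,  922.97037191])}
top {'intrinsics': array([[527.56840079,   0.        , 317.21937675],
       [  0.        , 527.56840079, 241.62838285],
       [  0.        ,   0.        ,   1.        ]]), 'k1': -0.02821091928308195, 'R': array([[-0.02751129, -0.99960148,  0.00632563],
       [-0.99149727,  0.02648201, -0.12740432],
       [ 0.12718603, -0.00977691, -0.99183069]]), 't': array([-11.21102221, 550.7320419 , 934.39812693])}
{'time': 0.1, 'q': array([-1.35403473e+00,  2.76529158e-01,  1.50599011e+00,  1.92597784e-05,
        1.36072911e+00, -1.21002300e-01]), 'joint_velocities': array([-3.49380909e-04, -3.10400734e-03, -1.97947925e-03,  1.43895440e-03,
       -1.01720145e-03, -9.32573584e-05]), 'effort': array([ 1.53405439e-03, -4.17700624e+01, -2.46404868e+01, -8.93569745e-05,
        5.81594548e-03, -9.05151921e-06]), 'tcp_pos': array([ 190.44041559, -542.04710361,  230.53425416]), 'eef_rot': array([-8.27363207e-04,  9.85773306e-01,  1.68078267e-01, -3.02168276e-05]), 'ft_force': array([-0.67948687,  0.20825378, -0.5071006 ]), 'wrist_torque': array([0.00017788, 0.03855002, 0.00939787]), 'grasp_force': 0.0, 'gripper_width': 85.74439548099207}
```

View pics/side0.png

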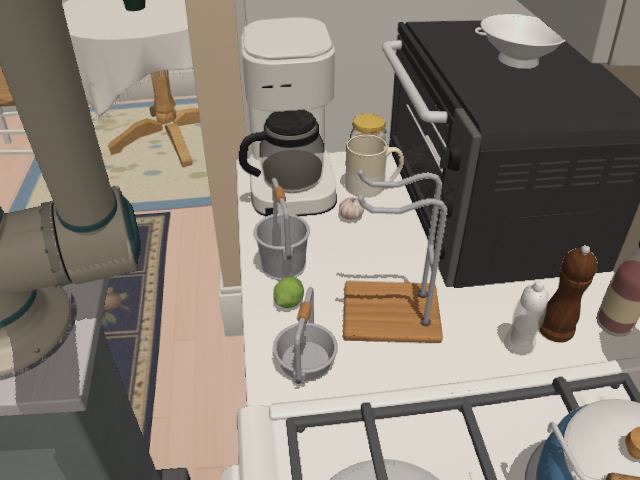

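View pics/top0.png

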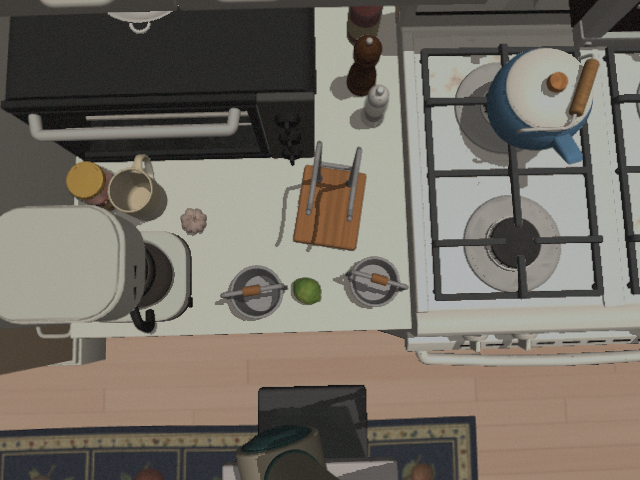

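```bash
python3 - <<'E'
import cv2
a=cv2.imread("pics/top0.png")[130:330,205:415]; cv2.imwrite("pics/topc.png",cv2.resize(a,(630,600),interpolation=cv2.INTER_CUBIC))
a=cv2.imread("pics/side0.png")[160:360,240:450]; cv2.imwrite("pics/sidec.png",cv2.resize(a,(630,600),interpolation=cv2.INTER_CUBIC))
E
```

```text
(no output)
```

View pics/topc.png

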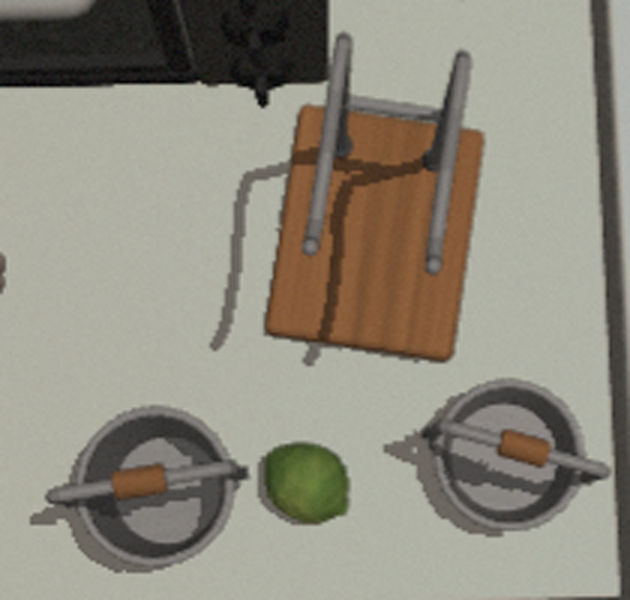

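View pics/sidec.png

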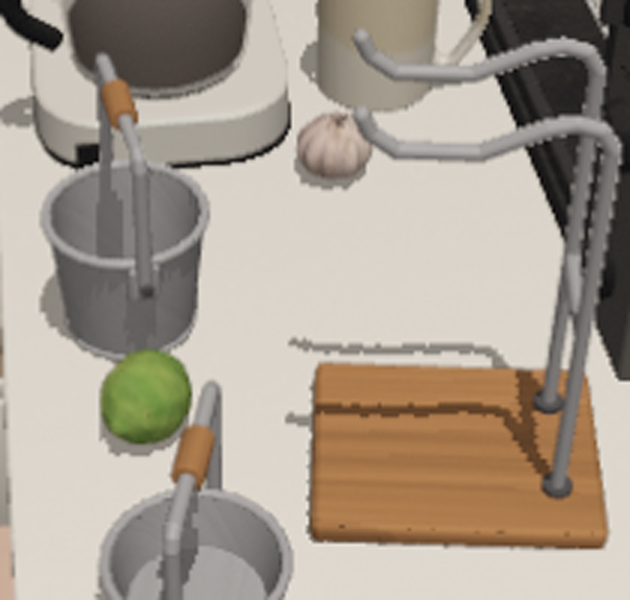

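```bash
cat > h.py <<'E'
import numpy as np
from bench import arm
from scipy.optimize import least_squares
C={n:arm.camera_model(n) for n in("side","top")}
OFF={"top":(205,130),"side":(240,160)}
def full(n,p): return (np.array(p)+.5)/3-.5+OFF[n]
def proj(n,X):
    m=C[n]; c=m["R"]@X+m["t"]; s=c[:2]/c[2]; s=s*(1+m["k1"]*(s@s)); K=m["intrinsics"]
    return np.array([K[0,0]*s[0]+K[0,2],K[1,1]*s[1]+K[1,2]])
def back(n,p,z):
    r=least_squares(lambda v:proj(n,np.array([v[0],v[1],z]))-p,[500,0]); return r.x
def rig(v,P):
    c,s=np.cos(v[2]),np.sin(v[2]); return np.array([v[0]+c*P[0]-s*P[1],v[1]+s*P[0]+c*P[1],P[2]])
def fit(obs,x0):
    f=lambda v:np.concatenate([proj(n,rig(v,P))-full(n,p) for n,p,P in obs])
    r=least_squares(f,x0,loss="soft_l1"); return r.x,f(r.x).reshape(-1,2)
E
python3 - <<'E'
from h import *
np.set_printoptions(precision=2,suppress=True)
S=[("top",(310,246),(-37,30,246)),("top",(433,265),(-37,-30,246)),("side",(360,33),(-37,30,246)),("side",(361,112),(-37,-30,246)),
("top",(267,333),(-50,60,16)),("top",(452,358),(-50,-60,16)),("top",(483,133),(100,-60,16)),("top",(303,107),(100,60,16)),
("side",(316,365),(-50,60,16)),("side",(312,533),(-50,-60,16)),("side",(606,538),(100,-60,16)),("side",(588,370),(100,60,16))]
v,r=fit(S,[600,0,0]);print("stand",v);print(r)
for n,p in(("side",(360,33)),("side",(361,112)),("top",(310,246)),("top",(433,265))): print(n,back(n,full(n,p),246))
P=[("top",(139,482),(0,0,150)),("side",(119,102),(0,0,150)),("top",(155,485),(0,0,80)),("side",(126,214),(0,0,80)),
("top",(113,487),(0,14,150)),("top",(166,477),(0,-14,150)),("top",(54,496),(0,45,149)),("top",(228,469),(0,-45,149)),("side",(103,60),(0,45,149))]
v,r=fit(P,[480,100,0]);print("pail",v);print(r)
for n,p in(("top",(139,482)),("side",(119,102)),("top",(60,495)),("top",(225,470))): print(n,back(n,full(n,p),150))
E
```

```text
stand [595.37 -48.75   6.1 ]
[[ 0.46  1.89]
 [ 0.51  1.93]
 [-0.63  0.91]
 [-1.06  0.51]
 [-0.85 -0.72]
 [ 0.77  0.82]
 [ 1.81 -1.32]
 [-0.26 -2.21]
 [ 0.36 -2.4 ]
 [-0.05 -2.86]
 [ 2.45 -1.12]
 [ 1.14 -0.95]]
side [565.68 -10.44]
side [555.08 -70.61]
top [567.22 -11.94]
top [556.37 -70.89]
pail [459.85  82.48   6.41]
[[ 0.35 -0.03]
 [ 0.26  0.81]
 [-0.23  0.42]
 [-0.25 -1.64]
 [ 0.35 -0.31]
 [ 0.01  0.26]
 [ 0.93 -0.24]
 [-1.45 -0.1 ]
 [-0.12 -0.33]]
top [459.82  83.04]
side [459.62  84.7 ]
top [454.04 125.21]
top [464.98  37.09]
```

```bash
cat >> h.py <<'E'
def plan(target,yawx,n):
    """rows (turn z, dx, dy, dz cm) from measured pose to target, tool x at world angle yawx"""
    s=arm.state(); w,x,y,z=s["eef_rot"]; a=2*np.arctan2(y,x); p=s["tcp_pos"]
    dy=(yawx-a+np.pi)%(2*np.pi)-np.pi; d=(np.array(target)-p)/n/10
    print("now",p.round(1),"toolx",round(a,4),"F",s["ft_force"].round(1),"w",round(s["gripper_width"],1),"t",s["time"])
    for i in range(n):
        t=a+dy*i/n
        print([round(-dy/n,4),round(d[0]*np.cos(t)+d[1]*np.sin(t),2),round(d[0]*np.sin(t)-d[1]*np.cos(t),2),round(-d[2],2)])
E
python3 -c "
from h import *
plan([460,83.5,231],1.698,20)"
```

```text
now [ 190.4 -542.   230.5] toolx 0.3378 F [-0.7  0.2 -0.5] w 85.7 t 0.1
[np.float64(-0.068), np.float64(2.31), np.float64(-2.5), np.float64(-0.0)]
[np.float64(-0.068), np.float64(2.47), np.float64(-2.34), np.float64(-0.0)]
[np.float64(-0.068), np.float64(2.63), np.float64(-2.17), np.float64(-0.0)]
[np.float64(-0.068), np.float64(2.77), np.float64(-1.98), np.float64(-0.0)]
[np.float64(-0.068), np.float64(2.9), np.float64(-1.79), np.float64(-0.0)]
[np.float64(-0.068), np.float64(3.01), np.float64(-1.59), np.float64(-0.0)]
[np.float64(-0.068), np.float64(3.11), np.float64(-1.38), np.float64(-0.0)]
[np.float64(-0.068), np.float64(3.2), np.float64(-1.17), np.float64(-0.0)]
[np.float64(-0.068), np.float64(3.27), np.float64(-0.95), np.float64(-0.0)]
[np.float64(-0.068), np.float64(3.33), np.float64(-0.72), np.float64(-0.0)]
[np.float64(-0.068), np.float64(3.37), np.float64(-0.5), np.float64(-0.0)]
[np.float64(-0.068), np.float64(3.4), np.float64(-0.27), np.float64(-0.0)]
[np.float64(-0.068), np.float64(3.41), np.float64(-0.03), np.float64(-0.0)]
[np.float64(-0.068), np.float64(3.4), np.float64(0.2), np.float64(-0.0)]
[np.float64(-0.068), np.float64(3.38), np.float64(0.43), np.float64(-0.0)]
[np.float64(-0.068), np.float64(3.34), np.float64(0.66), np.float64(-0.0)]
[np.float64(-0.068), np.float64(3.29), np.float64(0.88), np.float64(-0.0)]
[np.float64(-0.068), np.float64(3.22), np.float64(1.1), np.float64(-0.0)]
[np.float64(-0.068), np.float64(3.14), np.float64(1.32), np.float64(-0.0)]
[np.float64(-0.068), np.float64(3.04), np.float64(1.53), np.float64(-0.0)]
```

play_rows(
  commands=[
    [0, 0, -0.068, 2.3, -2.5, -0.1, 0],
    [0, 0, -0.068, 2.5, -2.3, -0.1, 0],
    [0, 0, -0.068, 2.6, -2.2, -0.1, 0],
    [0, 0, -0.068, 2.8, -2.0, -0.1, 0],
    [0, 0, -0.068, 2.9, -1.8, -0.1, 0],
    [0, 0, -0.068, 3.0, -1.6, -0.1, 0],
    [0, 0, -0.068, 3.1, -1.4, -0.1, 0],
    [0, 0, -0.068, 3.2, -1.2, -0.1, 0],
    [0, 0, -0.068, 3.3, -1.0, -0.1, 0],
    [0, 0, -0.068, 3.3, -0.7, -0.1, 0],
  ],
  squeeze=50,
)

```text
time: 1.1
tcp_pos: [324.8, -227.5, 241.1]
eef_rot: [-0.0, 0.873, 0.488, -0.0]
ft_force: [0.3, -0.3, -0.1]
gripper_width: 85.4
grasp_force: 0.0
```

```bash
python3 -c "
from h import *
plan([460,83.5,225],1.698,10)"
```

```text
now [ 324.8 -227.5  241.1] toolx 1.0202 F [ 0.3 -0.3 -0.1] w 85.4 t 1.1
[np.float64(-0.0678), np.float64(3.36), np.float64(-0.47), np.float64(0.16)]
[np.float64(-0.0678), np.float64(3.38), np.float64(-0.25), np.float64(0.16)]
[np.float64(-0.0678), np.float64(3.39), np.float64(-0.02), np.float64(0.16)]
[np.float64(-0.0678), np.float64(3.38), np.float64(0.21), np.float64(0.16)]
[np.float64(-0.0678), np.float64(3.36), np.float64(0.44), np.float64(0.16)]
[np.float64(-0.0678), np.float64(3.32), np.float64(0.67), np.float64(0.16)]
[np.float64(-0.0678), np.float64(3.27), np.float64(0.89), np.float64(0.16)]
[np.float64(-0.0678), np.float64(3.2), np.float64(1.11), np.float64(0.16)]
[np.float64(-0.0678), np.float64(3.12), np.float64(1.33), np.float64(0.16)]
[np.float64(-0.0678), np.float64(3.02), np.float64(1.53), np.float64(0.16)]
```

Tracking is accurate; on to the hover point.

play_rows(
  commands=[
    [0, 0, -0.068, 3.4, -0.5, 0.1, 0],
    [0, 0, -0.068, 3.4, -0.2, 0.1, 0],
    [0, 0, -0.068, 3.4, 0, 0.1, 0],
    [0, 0, -0.068, 3.4, 0.2, 0.1, 0],
    [0, 0, -0.068, 3.4, 0.4, 0.1, 0],
    [0, 0, -0.068, 3.3, 0.7, 0.1, 0],
    [0, 0, -0.068, 3.3, 0.9, 0.1, 0],
    [0, 0, -0.068, 3.2, 1.1, 0.1, 0],
    [0, 0, -0.068, 3.1, 1.3, 0.1, 0],
    [0, 0, -0.068, 3.0, 1.5, 0.1, 0],
  ],
)

```text
time: 2.1
tcp_pos: [460.4, 83.7, 230.9]
eef_rot: [-0.0, 0.66, 0.752, -0.0]
ft_force: [0.6, 0.4, 0.2]
gripper_width: 85.3
grasp_force: 0.0
```

```bash
python3 -c "
from h import *
plan([460,83.5,131],1.698,8)
import cv2
a=arm.capture('side')[60:360,200:500]; cv2.imwrite('pics/s1.png',cv2.resize(a,(600,600)))"
```

```text
now [460.4  83.7 230.9] toolx 1.7009 F [0.6 0.4 0.2] w 85.3 t 2.1
[np.float64(0.0004), np.float64(-0.0), np.float64(-0.01), np.float64(1.25)]
[np.float64(0.0004), np.float64(-0.0), np.float64(-0.01), np.float64(1.25)]
[np.float64(0.0004), np.float64(-0.0), np.float64(-0.01), np.float64(1.25)]
[np.float64(0.0004), np.float64(-0.0), np.float64(-0.01), np.float64(1.25)]
[np.float64(0.0004), np.float64(-0.0), np.float64(-0.01), np.float64(1.25)]
[np.float64(0.0004), np.float64(-0.0), np.float64(-0.01), np.float64(1.25)]
[np.float64(0.0004), np.float64(-0.0), np.float64(-0.01), np.float64(1.25)]
[np.float64(0.0004), np.float64(-0.0), np.float64(-0.01), np.float64(1.25)]
```

View pics/s1.png

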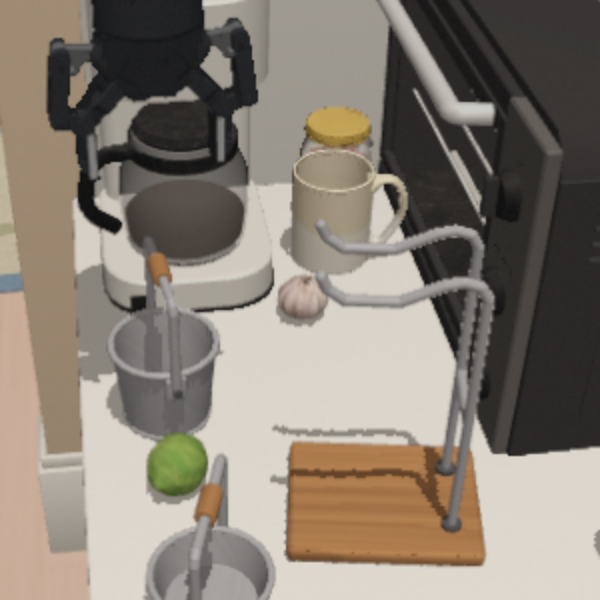

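The open fingers (crop x 90 and 222) stand either side of the grip (158, 268). I'll lower and close.

play_rows(
  commands=[
    [0, 0, 0, 0, 0, 1.2, 0],
    [0, 0, 0, 0, 0, 1.2, 0],
    [0, 0, 0, 0, 0, 1.3, 0],
    [0, 0, 0, 0, 0, 1.3, 0],
    [0, 0, 0, 0, 0, 1.3, 0],
    [0, 0, 0, 0, 0, 1.3, 0],
    [0, 0, 0, 0, 0, 1.2, 0],
    [0, 0, 0, 0, 0, 1.2, 0],
    [0, 0, 0, 0, 0, 0, 0.3],
    [0, 0, 0, 0, 0, 0, 0.5],
  ],
)

```text
time: 3.15
tcp_pos: [459.5, 81.3, 130.7]
eef_rot: [-0.001, 0.661, 0.75, -0.001]
ft_force: [-0.4, -0.0, 0.1]
gripper_width: 59.3
grasp_force: 0.0
```

play_rows(
  commands=[
    [0, 0, 0, 0, 0, 0, 0.7],
    [0, 0, 0, 0, 0, 0, 0.9],
    [0, 0, 0, 0, 0, 0, 1],
    [0, 0, 0, 0, 0, 0, 1],
    [0, 0, 0, 0, 0, 0, 1],
    [0, 0, 0, 0, 0, 0, 1],
    [0, 0, 0, 0, 0, 0, 1],
    [0, 0, 0, 0, 0, 0, 1],
    [0, 0, 0, 0, 0, 0, 1],
    [0, 0, 0, 0, 0, 0, 1],
  ],
)

```text
time: 4.15
tcp_pos: [460.6, 82.3, 131.9]
eef_rot: [0.0, 0.661, 0.751, 0.0]
ft_force: [-1.5, -0.8, 5.4]
gripper_width: 14.3
grasp_force: 48.9
```

```bash
python3 -c "
from h import *
print(back('side',(460,278),0),back('side',(460,278),20))
for z in(0,20,150,200,250): print(z,back('top',(315,158),z), back('side',(452,110),z))
plan([460,82,262],1.698,10)"
```

```text
[753.30226878  12.11462447] [743.83961171  -7.80589829]
0 [718.90677291 -26.68006335] [921.75125707 598.58924702]
20 [713.0490419  -26.47896954] [907.44858718 561.81766028]
150 [674.97379032 -25.17185978] [814.48123292 322.80234646]
200 [660.32946279 -24.66912526] [778.72455817 230.87337958]
250 [645.68513526 -24.16639073] [742.96788349 138.94441276]
now [460.6  82.3 131.9] toolx 1.698 F [-1.5 -0.8  5.4] w 14.3 t 4.15
[np.float64(0.0), np.float64(-0.0), np.float64(-0.01), np.float64(-1.3)]
[np.float64(0.0), np.float64(-0.0), np.float64(-0.01), np.float64(-1.3)]
[np.float64(0.0), np.float64(-0.0), np.float64(-0.01), np.float64(-1.3)]
[np.float64(0.0), np.float64(-0.0), np.float64(-0.01), np.float64(-1.3)]
[np.float64(0.0), np.float64(-0.0), np.float64(-0.01), np.float64(-1.3)]
[np.float64(0.0), np.float64(-0.0), np.float64(-0.01), np.float64(-1.3)]
[np.float64(0.0), np.float64(-0.0), np.float64(-0.01), np.float64(-1.3)]
[np.float64(0.0), np.float64(-0.0), np.float64(-0.01), np.float64(-1.3)]
[np.float64(0.0), np.float64(-0.0), np.float64(-0.01), np.float64(-1.3)]
[np.float64(0.0), np.float64(-0.0), np.float64(-0.01), np.float64(-1.3)]
```

play_rows(
  commands=[
    [0, 0, 0, 0, 0, -0.6, 1],
    [0, 0, 0, 0, 0, -1.2, 1],
    [0, 0, 0, 0, 0, -1.4, 1],
    [0, 0, 0, 0, 0, -1.4, 1],
    [0, 0, 0, 0, 0, -1.4, 1],
    [0, 0, 0, 0, 0, -1.4, 1],
    [0, 0, 0, 0, 0, -1.4, 1],
    [0, 0, 0, 0, 0, -1.4, 1],
    [0, 0, 0, 0, 0, -1.2, 1],
    [0, 0, 0, 0, 0, -0.8, 1],
  ],
)

```text
time: 5.15
tcp_pos: [460.5, 82.4, 254.0]
eef_rot: [0.0, 0.661, 0.751, 0.0]
ft_force: [-0.6, -0.4, -0.9]
gripper_width: 14.6
grasp_force: 49.0
```

```bash
python3 -c "
from h import *
plan([513,-33,254],1.391,10)"
```

```text
now [460.5  82.4 254. ] toolx 1.6979 F [-0.6 -0.4 -0.9] w 14.6 t 5.15
[np.float64(0.0307), np.float64(-1.21), np.float64(0.37), np.float64(0.0)]
[np.float64(0.0307), np.float64(-1.2), np.float64(0.41), np.float64(0.0)]
[np.float64(0.0307), np.float64(-1.19), np.float64(0.45), np.float64(0.0)]
[np.float64(0.0307), np.float64(-1.17), np.float64(0.48), np.float64(0.0)]
[np.float64(0.0307), np.float64(-1.16), np.float64(0.52), np.float64(0.0)]
[np.float64(0.0307), np.float64(-1.14), np.float64(0.56), np.float64(0.0)]
[np.float64(0.0307), np.float64(-1.12), np.float64(0.59), np.float64(0.0)]
[np.float64(0.0307), np.float64(-1.1), np.float64(0.62), np.float64(0.0)]
[np.float64(0.0307), np.float64(-1.08), np.float64(0.66), np.float64(0.0)]
[np.float64(0.0307), np.float64(-1.06), np.float64(0.69), np.float64(0.0)]
```

play_rows(
  commands=[
    [0, 0, 0.031, -1.2, 0.3, 0, 1],
    [0, 0, 0.031, -1.2, 0.4, 0, 1],
    [0, 0, 0.031, -1.2, 0.4, 0, 1],
    [0, 0, 0.031, -1.2, 0.5, 0, 1],
    [0, 0, 0.031, -1.2, 0.5, 0, 1],
    [0, 0, 0.031, -1.1, 0.6, 0, 1],
    [0, 0, 0.031, -1.1, 0.6, 0, 1],
    [0, 0, 0.031, -1.1, 0.6, 0, 1],
    [0, 0, 0.03, -1.1, 0.6, 0, 1],
    [0, 0, 0.03, -1.1, 0.6, 0, 1],
  ],
)

```text
time: 6.15
tcp_pos: [510.5, -34.7, 253.3]
eef_rot: [0.0, 0.769, 0.639, -0.0]
ft_force: [0.1, 0.0, -2.5]
gripper_width: 14.8
grasp_force: 49.0
```

```bash
python3 -c "
from h import *
plan([597,-48,254],1.391,10)
import cv2
a=arm.capture('side')[60:360,220:520]; b=arm.capture('top')[130:330,220:420]
cv2.imwrite('pics/s2.png',np.hstack([cv2.resize(a,(400,400)),cv2.resize(b,(400,400))]))"
```

```text
now [510.5 -34.7 253.3] toolx 1.3873 F [ 0.1  0.  -2.5] w 14.8 t 6.15
[np.float64(-0.0004), np.float64(0.03), np.float64(0.87), np.float64(-0.01)]
[np.float64(-0.0004), np.float64(0.03), np.float64(0.87), np.float64(-0.01)]
[np.float64(-0.0004), np.float64(0.03), np.float64(0.87), np.float64(-0.01)]
[np.float64(-0.0004), np.float64(0.03), np.float64(0.87), np.float64(-0.01)]
[np.float64(-0.0004), np.float64(0.03), np.float64(0.87), np.float64(-0.01)]
[np.float64(-0.0004), np.float64(0.03), np.float64(0.87), np.float64(-0.01)]
[np.float64(-0.0004), np.float64(0.03), np.float64(0.87), np.float64(-0.01)]
[np.float64(-0.0004), np.float64(0.02), np.float64(0.87), np.float64(-0.01)]
[np.float64(-0.0004), np.float64(0.02), np.float64(0.87), np.float64(-0.01)]
[np.float64(-0.0004), np.float64(0.02), np.float64(0.87), np.float64(-0.01)]
```

View pics/s2.png

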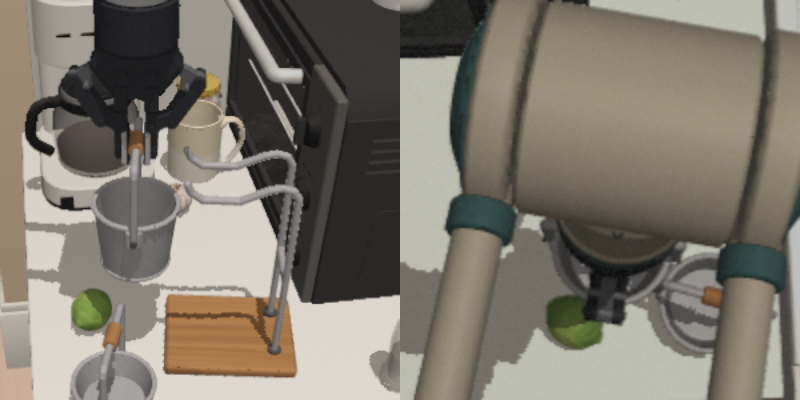

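play_rows(
  commands=[
    [0, 0, 0, 0, 0.5, 0, 1],
    [0, 0, 0, 0, 0.5, 0, 1],
    [0, 0, 0, 0, 0.5, 0, 1],
    [0, 0, 0, 0, 0.5, 0, 1],
    [0, 0, 0, 0.1, 0.5, 0, 1],
    [0, 0, 0, 0, 0.5, 0, 1],
    [0, 0, 0, 0, 0.5, 0, 1],
    [0, 0, 0, 0, 0.5, 0, 1],
    [0, 0, 0, 0.1, 0.5, 0, 1],
    [0, 0, 0, 0, 0, 0, 1],
  ],
)

```text
time: 7.25
tcp_pos: [555.6, -40.0, 253.2]
eef_rot: [0.0, 0.768, 0.64, 0.0]
ft_force: [0.4, -0.6, -2.1]
gripper_width: 14.3
grasp_force: 48.9
```

```bash
python3 -c "
from h import *
plan([597,-48,254],1.391,10)
p=arm.state()['tcp_pos']; print((proj('side',p+[0,0,18])-[260,90])*3)
import cv2
a=arm.capture('side')[90:290,260:460]
cv2.imwrite('pics/s3.png',cv2.resize(a,(600,600),interpolation=cv2.INTER_CUBIC))"
```

```text
now [555.6 -40.  253.2] toolx 1.3898 F [ 0.4 -0.6 -2.1] w 14.3 t 7.25
[np.float64(-0.0001), np.float64(-0.0), np.float64(0.42), np.float64(-0.01)]
[np.float64(-0.0001), np.float64(-0.0), np.float64(0.42), np.float64(-0.01)]
[np.float64(-0.0001), np.float64(-0.0), np.float64(0.42), np.float64(-0.01)]
[np.float64(-0.0001), np.float64(-0.0), np.float64(0.42), np.float64(-0.01)]
[np.float64(-0.0001), np.float64(-0.0), np.float64(0.42), np.float64(-0.01)]
[np.float64(-0.0001), np.float64(-0.0), np.float64(0.42), np.float64(-0.01)]
[np.float64(-0.0001), np.float64(-0.0), np.float64(0.42), np.float64(-0.01)]
[np.float64(-0.0001), np.float64(-0.0), np.float64(0.42), np.float64(-0.01)]
[np.float64(-0.0001), np.float64(-0.0), np.float64(0.42), np.float64(-0.01)]
[np.float64(-0.0001), np.float64(-0.0), np.float64(0.42), np.float64(-0.01)]
[290.66192546 232.20624799]
```

View pics/s3.png

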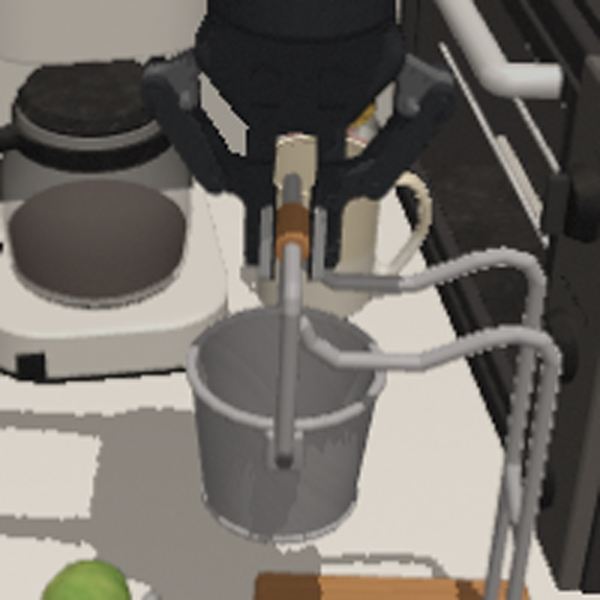

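The grip appears at crop (293, 230), close to the predicted (291, 232). The near prong tip (305, 322) lies inside the handle's leg, so I'll continue in to the seat.

play_rows(
  commands=[
    [0, 0, 0, 0, 0.5, 0, 1],
    [0, 0, 0, 0, 0.5, 0, 1],
    [0, 0, 0, 0, 0.5, 0, 1],
    [0, 0, 0, 0, 0.5, 0, 1],
    [0, 0, 0, 0, 0.5, 0, 1],
    [0, 0, 0, 0, 0.5, 0, 1],
    [0, 0, 0, 0, 0.5, 0, 1],
    [0, 0, 0, 0, 0.5, 0, 1],
    [0, 0, 0, 0, 0.2, 0, 1],
    [0, 0, 0, 0, 0, 0, 1],
  ],
)

```text
time: 8.3
tcp_pos: [596.3, -47.5, 253.1]
eef_rot: [-0.0, 0.768, 0.64, -0.0]
ft_force: [-0.1, 0.6, -2.6]
gripper_width: 14.5
grasp_force: 48.9
```

play_rows(
  commands=[
    [0, 0, 0, 0, 0, 0.3, 1],
    [0, 0, 0, 0, 0, 0.3, 1],
    [0, 0, 0, 0, 0, 0.3, 1],
    [0, 0, 0, 0, 0, 0.3, 1],
    [0, 0, 0, 0, 0, 0.3, 1],
    [0, 0, 0, 0, 0, 0.3, 1],
    [0, 0, 0, 0, 0, 0.3, 1],
    [0, 0, 0, 0, 0, 0.3, 1],
    [0, 0, 0, 0, 0, 0.3, 1],
    [0, 0, 0, 0, 0, 0.3, 1],
  ],
)

```text
time: 9.3
tcp_pos: [596.1, -47.4, 223.1]
eef_rot: [0.0, 0.768, 0.64, -0.0]
ft_force: [1.1, -0.6, -3.3]
gripper_width: 14.1
grasp_force: 49.0
```

```bash
python3 -c "
from h import *
plan([597,-48,217],1.391,1)
import cv2
a=arm.capture('side')[90:290,280:480]
cv2.imwrite('pics/s4.png',cv2.resize(a,(600,600),interpolation=cv2.INTER_CUBIC))"
```

```text
now [596.1 -47.4 223.1] toolx 1.3898 F [ 1.1 -0.6 -3.3] w 14.1 t 9.3
[np.float64(-0.0012), np.float64(-0.04), np.float64(0.1), np.float64(0.61)]
```

View pics/s4.png

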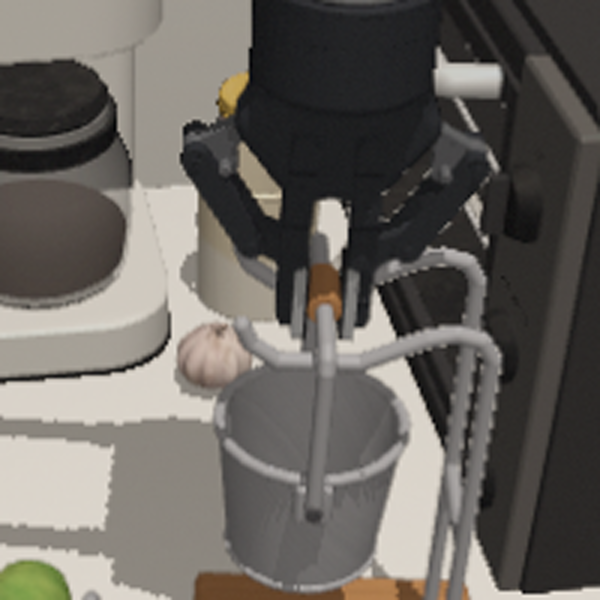

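The bar (crop x about 325) is centred over the level part of the prongs (285–370), just above them. Next come the last few millimetres.

play_rows(
  commands=[
    [0, 0, 0, 0, 0, 0.1, 1],
    [0, 0, 0, 0, 0, 0.1, 1],
    [0, 0, 0, 0, 0, 0.1, 1],
    [0, 0, 0, 0, 0, 0.1, 1],
    [0, 0, 0, 0, 0, 0.1, 1],
    [0, 0, 0, 0, 0, 0.05, 1],
    [0, 0, 0, 0, 0, 0, 1],
    [0, 0, 0, 0, 0, 0, 1],
    [0, 0, 0, 0, 0, 0, 1],
    [0, 0, 0, 0, 0, 0, 1],
  ],
)

```text
time: 10.35
tcp_pos: [596.1, -47.4, 217.8]
eef_rot: [0.0, 0.768, 0.64, -0.0]
ft_force: [0.7, -0.4, -2.5]
gripper_width: 14.5
grasp_force: 48.9
```

play_rows(
  commands=[
    [0, 0, 0, 0, 0, 0.05, 1],
    [0, 0, 0, 0, 0, 0.05, 1],
    [0, 0, 0, 0, 0, 0.05, 1],
    [0, 0, 0, 0, 0, 0.05, 1],
    [0, 0, 0, 0, 0, 0, 1],
    [0, 0, 0, 0, 0, 0, 1],
    [0, 0, 0, 0, 0, 0, 1],
    [0, 0, 0, 0, 0, 0, 1],
    [0, 0, 0, 0, 0, 0, 1],
    [0, 0, 0, 0, 0, 0, 1],
  ],
)

```text
time: 11.35
tcp_pos: [596.2, -47.4, 216.3]
eef_rot: [0.0, 0.768, 0.64, 0.0]
ft_force: [-2.1, -0.5, 5.1]
gripper_width: 14.5
grasp_force: 49.5
```

Now in contact. I'll open gently.

play_rows(
  commands=[
    [0, 0, 0, 0, 0, 0, 0.8],
    [0, 0, 0, 0, 0, 0, 0.75],
    [0, 0, 0, 0, 0, 0, 0.7],
    [0, 0, 0, 0, 0, 0, 0.65],
    [0, 0, 0, 0, 0, 0, 0.6],
    [0, 0, 0, 0, 0, 0, 0.55],
    [0, 0, 0, 0, 0, 0, 0.55],
    [0, 0, 0, 0, 0, 0, 0.55],
    [0, 0, 0, 0, 0, 0, 0.55],
    [0, 0, 0, 0, 0, 0, 0.55],
  ],
)

```text
time: 12.35
tcp_pos: [596.1, -47.5, 215.8]
eef_rot: [0.0, 0.768, 0.64, -0.0]
ft_force: [0.4, 0.2, -0.2]
gripper_width: 38.6
grasp_force: 0.0
```

play_rows(
  commands=[
    [0, 0, 0, 0, 0, -0.3, 0.55],
    [0, 0, 0, 0, 0, -0.6, 0.55],
    [0, 0, 0, 0, 0, -1, 0.55],
    [0, 0, 0, 0, 0, -1, 0.55],
    [0, 0, 0, 0, 0, -1.2, 0.55],
    [0, 0, 0, 0, 0, -1.2, 0.55],
    [0, 0, 0, 0, 0, -1.2, 0.55],
    [0, 0, 0, 0, 0, -1.2, 0.55],
    [0, 0, 0, 0, 0, -1.2, 0.55],
    [0, 0, 0, 0, 0, -1, 0.55],
  ],
)

```text
time: 13.35
tcp_pos: [596.2, -47.5, 316.1]
eef_rot: [0.0, 0.768, 0.64, 0.0]
ft_force: [1.0, -0.4, -1.5]
gripper_width: 38.3
grasp_force: 0.0
```

```bash
python3 -c "
from h import *
print(arm.state()['ft_force'])
import cv2
a=arm.capture('side')[60:360,220:520]
cv2.imwrite('pics/s5.png',cv2.resize(a,(600,600),interpolation=cv2.INTER_CUBIC))"
```

```text
[ 0.99071173 -0.44703796 -1.451952  ]
```

View pics/s5.png

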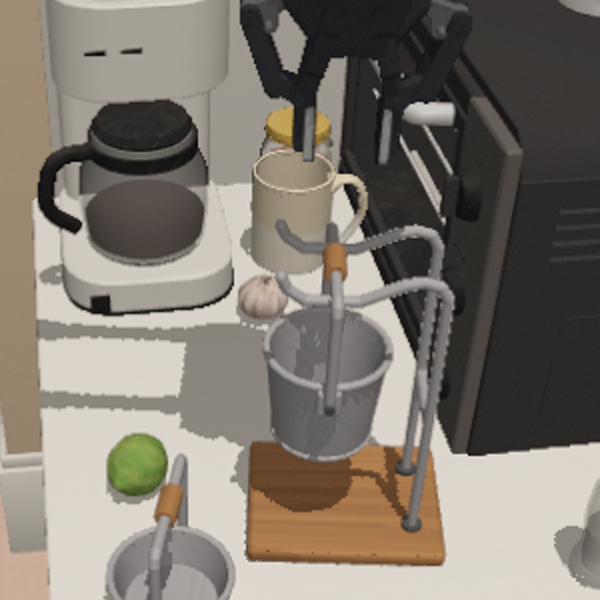

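The pail hangs level with its bar across both prongs (about (333, 240) and (337, 295)). The gripper is clear and the low pail hasn't moved.

```bash
python3 -c "
from bench import arm
print(arm.finish_job())"
```

```text
the job is handed in; nothing more can be done
None
```

The tall pail hangs level on the fork with its bar across both prongs, the low pail was left where it stood, and I handed the job in after about 13.5 s of robot time.

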